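Hang the sinker in the density balance

TASK

Slide the glass roof of the density balance fully open by its handle, reach down through the opening and hang the steel sinker by its loop on the hook inside, then let go and slide the roof fully shut again. Neither the sinker nor the robot may touch the balance's metal frame or its glass walls, and everything else on the bench must stay standing where it is.

Things in the scene. Friction and masses are not known exactly. Their poses are not given: they have to be found in the camera images.
- balance: Density balance, fixed to the bench: white and grey base 345 x 200 mm with a glazed chamber on it, 205 mm high. Origin on the bench under the chamber (base x = -110 to +235 mm, y = +-100 mm); z up, x from its front (robot side) to its rear; turned up to 0.3 rad. Behind the chamber (x = 100 to 230 mm) a solid housing 100 mm high. Chamber floor 45 mm above the bench, with a thin round pan.
- frame: The chamber's aluminium frame and glass walls (fixed, origin and axes of the balance), not to be touched. Walls end in a 10 mm thick rim whose top is 200 mm above the bench; inner faces of the rim: x = -85 and +74 mm, y = +-78 mm (outer -97, +86, +-90 mm). The side rims run on to the rear to x = 235 mm, on posts, as rails for the roof.
- roof (a joint): Sliding glass roof, 175 x 172 x 5 mm, on the rim (top face 205 mm above the bench). 0 = fully shut, 0.150 m = fully open; it opens to the rear along the balance's +x, stays where it is left, takes about 1.5 N to move and may start up to 20 mm ajar. Fully open, its front edge is at x = 55 mm of the balance: clear opening 140 mm in x (-85 to +55), 156 mm in y.
- roof_handle (a point): Centre of the grey block handle standing on the roof near its front edge: 14 mm in x, 44 mm in y, 22 mm high (from 205 to 227 mm above the bench), free to be pinched from above either way. Moves with the roof; axes of the balance. At roof = 0 it is at x = -80 mm, y = 0 of the balance.
- hook_seat (a point): Middle of the hook's seat, on top of a level 6 mm rod along the balance's x: 147 mm above the bench, x = -3 mm, y = 0 of the balance; axes of the balance. The seat is about 16 mm long in x. The loop must be passed over the hook's tip from the front (towards +x), then lowered onto the seat.
- hook: The fixed steel hook inside the chamber, 6 mm round rod; origin and axes of the balance. In front (-x) of the seat the rod turns up to the tip: its foremost point is 16 mm in front of the seat point, its top 10 mm above it. Behind the seat the rod rises to 15 mm above the seat and runs back, level, to an upright post 55 mm behind the seat point.
- sinker: Steel sinker, about 0.2 kg, standing on the bench: round body 32 mm across, 35 mm high, above it an upright rectangular loop of 5 mm round bar, then a 6 mm stem and a grip block; 117 mm high. Origin at the centre of its underside, z up; the loop lies in its y-z plane (look through it along x): opening 27 mm in y, 31 mm in z, from 45.5 to 76.5 mm above the origin; 37 mm wide outside.
- sinker_eye (a point): Point on the underside of the top bar of the sinker's loop, 76.5 mm above the sinker's origin: this comes to rest on the hook's seat. Axes of the sinker.
- sinker_grip (a point): Centre of the sinker's grip block, 105.5 mm above its origin: 20 mm along the sinker's x, 12 mm along its y, 23 mm high, to be pinched across y from above. The stem between block and loop is free for 12 mm. When hung, the block's top is 12 mm below the roof's underside.
- weight_a: Bystander: steel knob weight 34 mm across, 62 mm high, no loop; origin under its centre.
- weight_b: Bystander: steel knob weight 26 mm across, 52 mm high, no loop; origin under its centre.
- beaker: Bystander: glass beaker 68 mm across, 85 mm high; origin under its centre.
- amber_bottle: Bystander: amber bottle 60 mm across, 130 mm high; origin under its centre.
- flask: Bystander: conical flask 74 mm across, 120 mm high; origin under its centre.
- wash_bottle: Bystander: white wash bottle with spout, 60 mm across, 170 mm high; origin under its centre.
- weigh_tray: Bystander: low blue tray 90 x 130 x 22 mm; origin under its centre.

How it is judged:
On the way, in this order (a step that is already met when the one before it is completed fails the run):
1. the roof is open (at least 120 mm) (value of joint roof above 0.12 m), for 0.2 s.
2. the sinker hangs by its loop on the hook's seat, released and nearly still, with the roof still open (at least 100 mm) (x of sinker_eye in the frame of hook_seat between -0.014 and 0.014 m and y of sinker_eye in the frame of hook_seat between -0.012 and 0.012 m and z of sinker_eye in the frame of hook_seat between -0.005 and 0.005 m and angle between sinker's own z axis and vertical below 0.2 rad and linear speed of sinker below 0.06 m/s and contact force between the fingers and sinker below 0.05 N and value of joint roof above 0.1 m), for 0.3 s.
At the end, for the whole second after the job is handed in: The sinker hangs on the hook: the underside of its loop's top bar is within 14 mm along the hook, 12 mm across and 5 mm in height of the seat point, the sinker is within 0.2 rad of upright, slower than 0.06 m/s and not touched by the fingers; the roof is shut to within 4 mm (x of sinker_eye in the frame of hook_seat between -0.014 and 0.014 m and y of sinker_eye in the frame of hook_seat between -0.012 and 0.012 m and z of sinker_eye in the frame of hook_seat between -0.005 and 0.005 m and angle between sinker's own z axis and vertical below 0.2 rad and linear speed of sinker below 0.06 m/s and contact force between the fingers and sinker below 0.05 N and value of joint roof below 0.004 m).
It fails at once if the sinker, the fingers or the arm touches the balance's frame or glass walls (over 0.5 N) (contact force between any of sinker, the fingers, the arm and frame above 0.5 N).
It fails at once if a bystander is moved by more than 30 mm or tipped over (distance of any of weight_a, weight_b, beaker, amber_bottle, flask, wash_bottle, weigh_tray from where it was at the start of the episode above 0.03 m or angle between any of weight_a, weight_b, beaker, amber_bottle, flask, wash_bottle, weigh_tray's own z axis and vertical above 0.5 rad).
It also fails if it takes over 72 s, if anything falls off the work surface, if the arm or the gripper's body presses on something with over 40 N, if the wrist force passes 120 N, or if a joint passes its speed limit or range.

ROBOT

A 7-joint arm with a two-finger parallel gripper is mounted at the origin on the work surface. World frame = base frame: x ahead of the robot, y to its left, z up, the work surface at z = 0. Lengths are in m, angles in rad, forces in N, time in s.
With the tool pointing down it reaches from about 0.425 to 0.925 m from the base axis. Payload 6.8 kg.
Tool frame: the origin (TCP) lies at the very end of the fingers, on their centre line; the grasp point (between the pads) lies 19 mm behind it; x points along the fingers, y is the direction in which the jaws open and shut, and the axes are right-handed (so a half turn about x gives the same grasp; the last joint's range is limited). The gripper opens to 85 mm and grips with 20 to 120 N. Pads are 22 mm wide; open, the fingers measure 114 mm over their backs; the gripper's body (76 mm by 85 mm) begins 54 mm behind the grasp point. The pads swing forward as they close: fully open they stand 13 mm farther back than shut.
Start: joints at [1.048, 0.477, 0.022, 1.555, -0.011, 1.109, -0.083], TCP at [0.272, -0.618, 0.231] pointing down, gripper open.
Joint ranges: [-2.96, 2.96], [-0.34, 2.1], [-1.41, 1.46], [0.24, 2.44], [-1.37, 4.51], [0.17, 1.92], [-2.96, 2.96]. Speed limits (rad/s): [2.39, 2.39, 3.14, 3.14, 3.14, 3.14, 3.14].

INTERFACE

Orientations are given as a rotation vector (axis times angle).
In Python, from workcell import state, imaging, hand_in gives the robot as it stands. The module is installed in compiled form; this text tells all that it offers.
- The arm moves only by the tool move_arm, never from a script. Its argument "plan" is a list of rows, each a list of 3 entries, a list of its own where there are three numbers: the shift along the tool's x, y, z in m, then the turn about the tool's x in rad, then the opening, from 0 (shut) to 1 (fully open). In form: [[[tx, ty, tz], spin, fingers], ...]. A call has 1 to 12 rows; each row shifts and turns the commanded pose from where the row before left it, along the tool's axes as they then stand; what a row does not reach is not made up. A row lasts 1/12 s, in which the tool goes at most 41.7 mm and 7.16 degrees, less where a joint would pass 70% of its speed; a pose out of reach is approached as far as the arm can. A call with a gripper value outside its range is refused whole. The fingers move at their own pace and stop on an object; the grip force is fixed at half the most. Time passes only in rows, so rows that do not move let the fingers close. It gives the time, the measured TCP pose, the force and the opening at its end, in the units of the state.
- state(): the state, without advancing time (a new reading comes with each control period).
- imaging.grab_frame(name): name is "scene" or "top"; returns a dict with "image" (420x560x3 uint8, red, green, blue), "fx", "fy", "cx", "cy" (pixels), "R" (3x3) and "t" (3): a world point X has camera coordinates R X + t. Camera axes: x right, y down, z forward; pixel columns grow to the right and rows downward; lengths in m; the calibration is good to about 2 mm. A picture is of the moment at which its call begins. There is no depth.
- hand_in(): hands the job in, once; it reports no verdict.
The state is a dict: "time": time; "joint_positions": joint angles; "qd": joint speeds; "effort": joint torques, N m; "tcp_pos": TCP position; "tool_rot": TCP orientation; "contact_force": force on the tool from outside, world axes, zero at the start; "torque": the same for the moment, N m; "finger_gap": finger opening in m.
Only numpy, scipy, OpenCV 4.12 (cv2) and the standard library are available. Lean on these libraries where they do the work, as an engineer would, in place of code of your own. Each camera call takes 0.05 s, during which the arm holds its last target.

## Working session

There is one attempt and no reset: what is moved stays moved. The work goes in short steps, Python scripts to look and compute and a tool call to move; the robot and the scene stay as the last step left them, time stands still between calls to the robot, and variables do not carry over. Pictures are saved under pics/ and viewed, and the job is handed in when it is done.

Besides the shell and the picture viewer there is one more tool, called after "Emit:" as name(argument=value, ...), one argument or row to a line, values as JSON. move_arm: Moves the arm, as the interface text tells. Its arguments: {"type":"object","properties":{"plan":{"type":"array"}},"required":["plan"]}

```bash
mkdir -p pics; python3 - <<'E'
from workcell import state, imaging
import cv2,pickle
s=state();print(s)
for n in("scene","top"):
    f=imaging.grab_frame(n);pickle.dump(f,open(n+'0.pkl','wb'))
    cv2.imwrite(f'pics/{n}0.png',f['image'][:,:,::-1]);print(n,f['fx'],f['cx'],f['cy'],f['R'],f['t'])
E
```

```text
{'time': 0.0, 'joint_positions': array([ 1.04790089,  0.47777151,  0.02231045,  1.55643957, -0.01148673,
        1.10930169, -0.08311729]), 'qd': array([-0.00140201, -0.00077586, -0.00048218,  0.00020635,  0.00131695,
        0.00073591,  0.00148025]), 'effort': array([-2.12438777e-04, -5.96443534e+01,  1.60789009e+00, -2.81196696e+01,
        1.24652154e-02,  9.27776797e-03,  2.43896892e-05]), 'tcp_pos': array([ 0.27179072, -0.61722278,  0.23034934]), 'tool_rot': array([ 1.99300668,  0.42127382, -1.99401715]), 'contact_force': array([ 0.22458527, -0.15276158, -0.55790517]), 'torque': array([-0.0006051 ,  0.00685098, -0.02316851]), 'finger_gap': 0.08537471787324313}
scene 496.8971244477469 279.8200435942467 208.89786573259065 [[ 0.92869385  0.37084197  0.00199298]
 [ 0.26909008 -0.67016071 -0.69171898]
 [-0.25518281  0.64293145 -0.72216403]] [-0.52234894 -0.00280085  1.70878918]
top 403.25168597529006 277.3909495569239 211.6580923812383 [[ 0.01443298 -0.99974201  0.01753838]
 [-0.9925872  -0.01644215 -0.12041724]
 [ 0.12067454 -0.01567039 -0.99256843]] [0.0248583  0.57572619 1.37701962]
```

View pics/scene0.png

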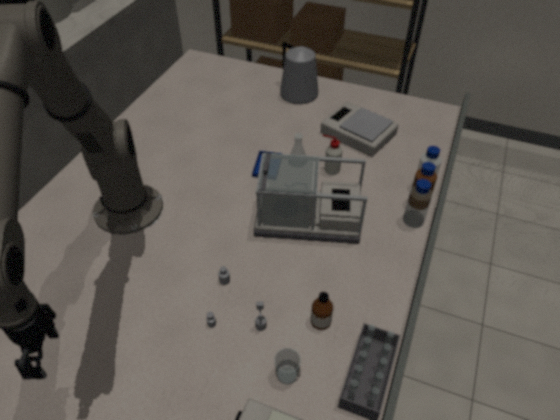

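View pics/top0.png

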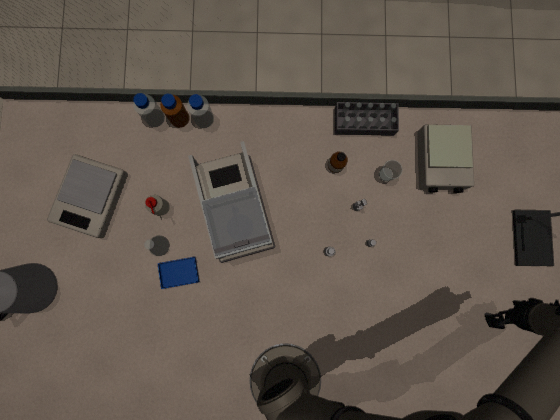

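The top view shows the balance at about (235,210), the sinker at about (360,205) and the two weights at (330,252) and (371,243). In the scene view the sinker is at about (260,315). I'll zoom in on both.

```bash
python3 - <<'E'
import cv2,pickle,numpy as np
t=pickle.load(open('top0.pkl','rb'))['image'][:,:,::-1]; s=pickle.load(open('scene0.pkl','rb'))['image'][:,:,::-1]
def up(im,x,y,w,h,k,name):
    c=cv2.resize(im[y:y+h,x:x+w],None,fx=k,fy=k,interpolation=cv2.INTER_CUBIC)
    c=cv2.convertScaleAbs(c,alpha=1.6); cv2.imwrite(name,c)
up(t,180,135,110,135,4,'pics/t1.png')
up(t,310,180,90,85,6,'pics/t2.png')
up(s,240,130,140,115,5,'pics/s1.png')
up(s,195,255,90,85,6,'pics/s2.png')
E
```

```text
(no output)
```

View pics/t1.png

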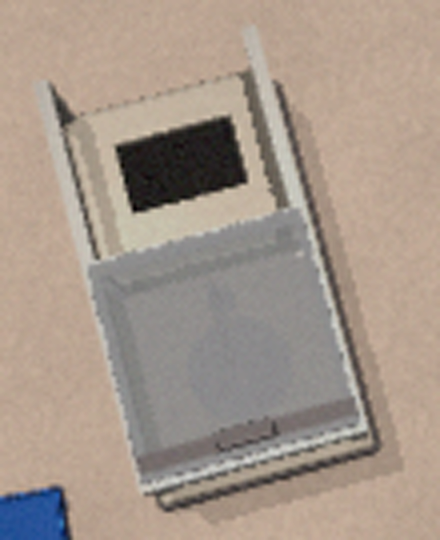

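View pics/t2.png

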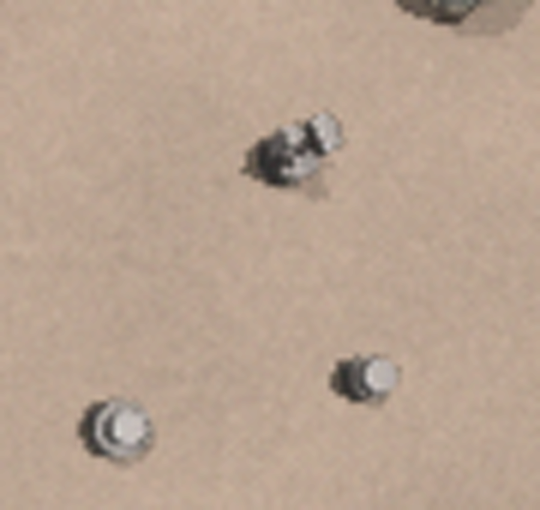

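View pics/s1.png

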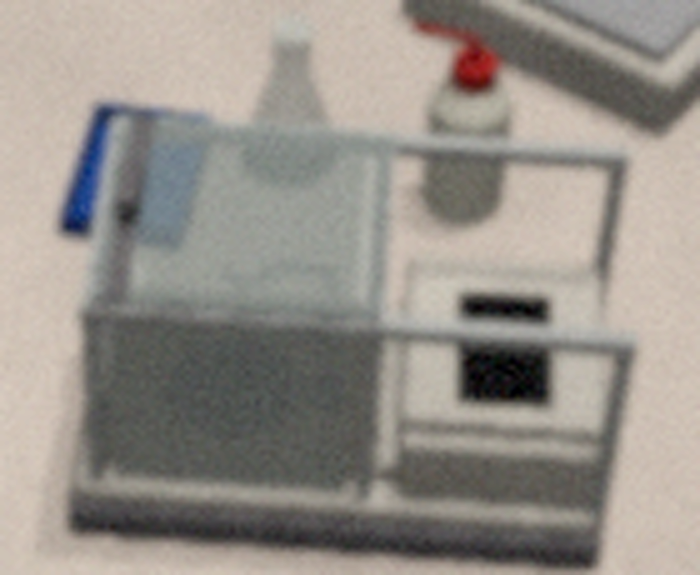

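View pics/s2.png

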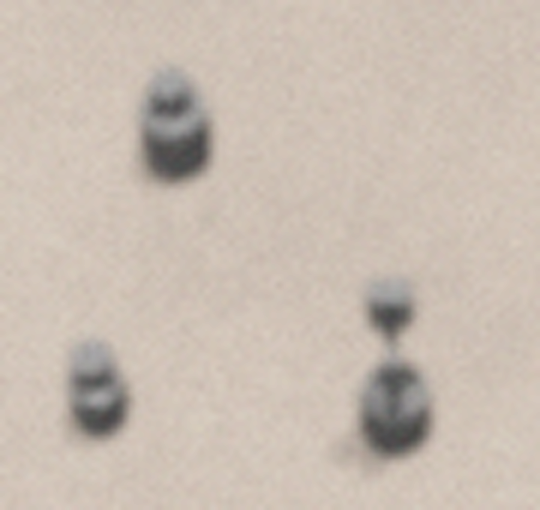

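```bash
cat > h.py <<'E'
import cv2,pickle,numpy as np
def load(n): return pickle.load(open(n+'.pkl','rb'))
def ray(f,u,v):
    d=f['R'].T@np.array([(u-f['cx'])/f['fx'],(v-f['cy'])/f['fy'],1]); c=-f['R'].T@f['t']; return c,d
def onz(f,u,v,z):
    c,d=ray(f,u,v); return c+d*(z-c[2])/d[2]
def proj(f,X):
    p=(f['R']@np.atleast_2d(X).T).T+f['t']; return np.c_[f['fx']*p[:,0]/p[:,2]+f['cx'],f['fy']*p[:,1]/p[:,2]+f['cy']]
def tri(fs,uvs):
    A=np.zeros((3,3));b=np.zeros(3);L=[]
    for f,(u,v) in zip(fs,uvs):
        c,d=ray(f,u,v);d/=np.linalg.norm(d);P=np.eye(3)-np.outer(d,d);A+=P;b+=P@c;L.append((P,c))
    X=np.linalg.solve(A,b); return X,[np.linalg.norm(P@(X-c)) for P,c in L]
def zoom(f,x,y,w,h,k,name,a=1.6,grid=5):
    c=cv2.resize(f['image'][y:y+h,x:x+w,::-1],None,fx=k,fy=k,interpolation=cv2.INTER_CUBIC)
    c=cv2.convertScaleAbs(c,alpha=a)
    for i in range(0,w,grid):
        X=int((i+.5)*k); cv2.line(c,(X,0),(X,6),(0,0,255),1)
        if i%(2*grid)==0: cv2.putText(c,str(x+i),(X-8,18),0,.4,(0,0,255),1)
    for j in range(0,h,grid):
        Y=int((j+.5)*k); cv2.line(c,(0,Y),(6,Y),(0,0,255),1)
        if j%(2*grid)==0: cv2.putText(c,str(y+j),(8,Y+4),0,.4,(0,0,255),1)
    cv2.imwrite(name,c)
E
python3 - <<'E'
from h import *
t=load('top0');s=load('scene0')
zoom(t,185,138,70,60,10,'pics/t3.png'); zoom(t,205,215,75,50,10,'pics/t4.png')
zoom(t,345,190,30,30,18,'pics/t5.png',2.2); zoom(s,245,290,30,45,12,'pics/s5.png',2)
zoom(s,250,145,70,60,10,'pics/s6.png')
E
```

```text
(no output)
```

View pics/t3.png

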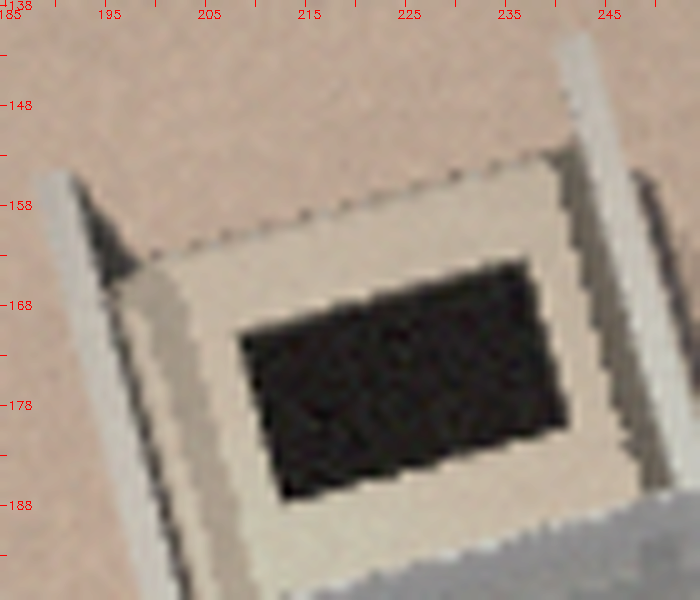

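View pics/t4.png

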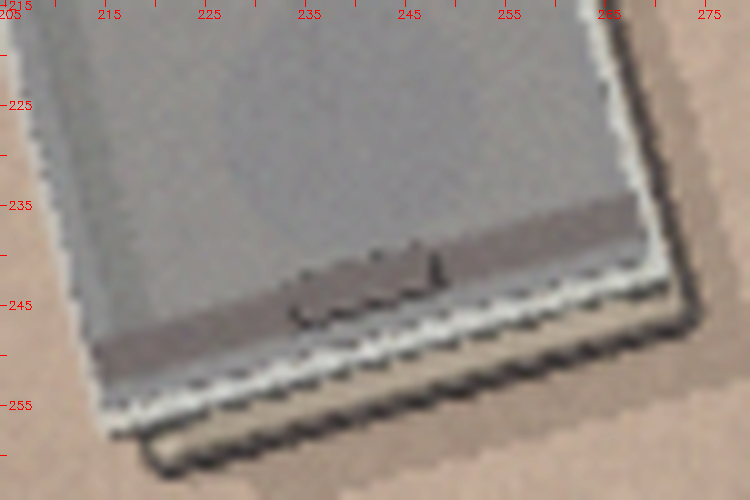

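View pics/t5.png

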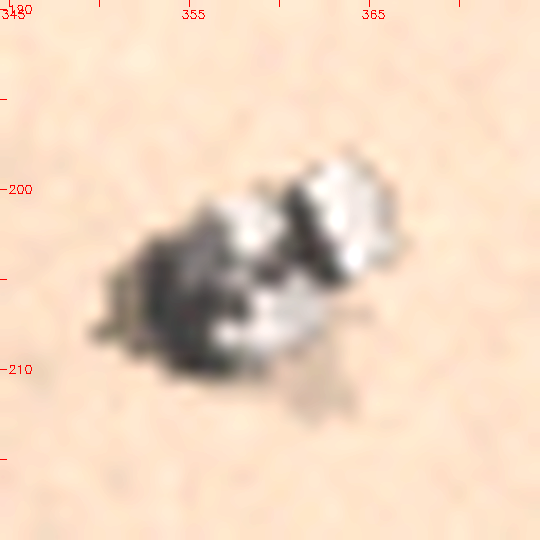

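View pics/s5.png

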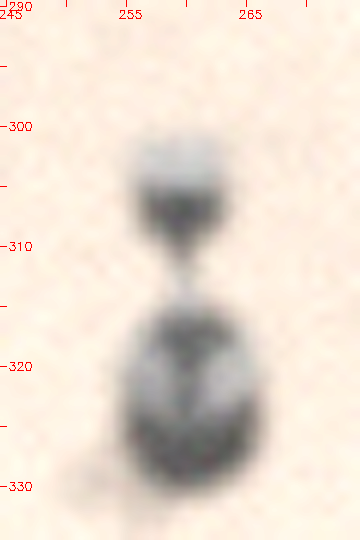

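View pics/s6.png

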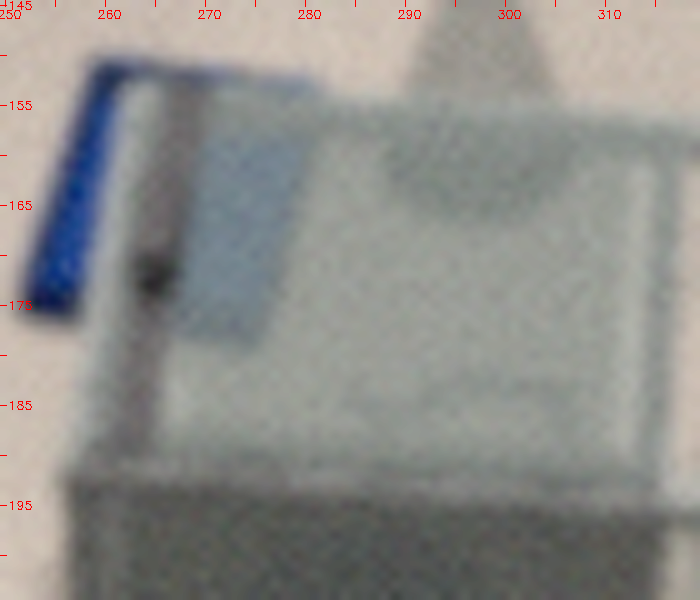

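```bash
python3 - <<'E'
from h import *
t=load('top0');s=load('scene0')
px=np.array([(188.3,154.8),(191.9,154.7),(240.2,141.7),(243.5,140.7),(215.3,258.0),(271.3,243.0)])
loc=np.array([(235,90),(235,78),(235,-78),(235,-90),(-97,90),(-97,-90)])/1000
W=np.array([onz(t,u,v,.2) for u,v in px])[:,:2]
print(W.round(4))
a=loc-loc.mean(0);b=W-W.mean(0)
th=np.arctan2((a[:,0]*b[:,1]-a[:,1]*b[:,0]).sum(),(a*b).sum());R=np.array([[np.cos(th),-np.sin(th)],[np.sin(th),np.cos(th)]])
o=W.mean(0)-R@loc.mean(0)
print('th',th,'o',o,'res mm',((loc@R.T+o-W)*1e3).round(1))
h=onz(t,241.2,242.8,.222)[:2];print('handle loc',R.T@(h-o),h)
# check in scene: project corners
def P(x,y,z): return np.r_[R@[x,y]+o,z]
for p in [(-97,90,200),(-97,-90,200),(235,90,200),(235,-90,200),(-110,-100,0),(235,-100,0),(-80,0,222)]:
    print(p,proj(s,P(*(np.array(p)/1000))).round(1))
# sinker block top z .117
print('block top', onz(t,363.3,202,.117))
X,r=tri([t,s],[(363.5,201.8),(259.4,302.8)]);print(X,r)
print(proj(s,X))
E
```

```text
[[0.7297 0.3177]
 [0.7302 0.3065]
 [0.7751 0.1567]
 [0.7785 0.1464]
 [0.4103 0.2229]
 [0.4583 0.0536]]
th 0.28421404029760383 o [0.52768052 0.16576715] res mm [[-1.7  0.3]
 [ 1.1  0. ]
 [ 0.1  0.1]
 [-0.  -1.1]
 [-1.   2.1]
 [ 1.5 -1.4]]
handle loc [-0.07434761 -0.00103082] [0.45660461 0.14393038]
(-97, 90, 200) [[261.7 152.6]]
(-97, -90, 200) [[254.5 191.3]]
(235, 90, 200) [[365.2 159.2]]
(235, -90, 200) [[366.6 199. ]]
(-110, -100, 0) [[252.2 237.2]]
(235, -100, 0) [[358.7 245.2]]
(-80, 0, 222) [[263.5 166.2]]
block top [ 0.60223543 -0.24939802  0.117     ]
[ 0.60363219 -0.25028737  0.11510249] [np.float64(0.0004849990949681658), np.float64(0.00048499909496809427)]
[[259.21680036 302.81907548]]
```

```bash
cat >> h.py <<'E'
from scipy.spatial.transform import Rotation as Ro
def tool():
    from workcell import state
    s=state(); return s,s['tcp_pos'],Ro.from_rotvec(s['tool_rot']).as_matrix()
def goto(p,yaw=None):
    """shift in tool axes (now) & spin so that tool y points along yaw (mod pi) ; translate first, then spin"""
    s,c,R=tool(); d=R.T@(np.asarray(p)-c)
    y=np.arctan2(R[1,1],R[0,1]); 
    out=f"t={s['time']:.2f} tcp={c.round(4)} yaw_y={y:.3f} tilt={np.degrees(np.arccos(-R[2,0])):.2f}deg shift={d.round(4)}"
    if yaw is not None:
        e=(yaw-y+np.pi/2)%np.pi-np.pi/2; out+=f" spin={-e:.3f}"
    print(out, 'q7',s['joint_positions'][6].round(3),'F',s['contact_force'].round(2),'gap',round(s['finger_gap'],4)); return d
E
python3 - <<'E'
from h import *
t=load('top0')
g=t['image'].astype(float).mean(2); im=t['image']
sub=im[190:220,345:375].astype(int); k=8
b=cv2.resize(im[195:210,358:370],None,fx=k,fy=k,interpolation=cv2.INTER_CUBIC).astype(float)
# grey (low chroma) & bright
ch=b.max(2)-b.min(2); m=((b.mean(2)>100)&(ch<28)).astype(np.uint8)
n,l,st,ce=cv2.connectedComponentsWithStats(m)
i=1+np.argmax(st[1:,4]); c=cv2.findContours((l==i).astype(np.uint8),0,1)[0][0]
print(st[i],cv2.minAreaRect(c),ce[i])
cv2.imwrite('pics/m.png',np.hstack([cv2.resize((l==i).astype(np.uint8)*255,None,fx=4,fy=4),cv2.resize(b.mean(2).clip(0,255).astype(np.uint8),None,fx=4,fy=4)]))
goto([.457,.145,.35],1.571+.284)
R=tool()[2];print(R.round(3))
E
```

```text
[   0    0   96  120 7006] ((47.5, 59.5), (119.0, 95.0), 90.0) [56.5615187  47.71581502]
t=0.10 tcp=[ 0.2718 -0.6173  0.2304] yaw_y=-1.156 tilt=0.09deg shift=[-0.1186 -0.6232 -0.4767] spin=0.131 q7 -0.083 F [-0.32  0.11  0.56] gap 0.0855
[[-0.001  0.403 -0.915]
 [ 0.001 -0.915 -0.403]
 [-1.    -0.002  0.   ]]
```

View pics/m.png

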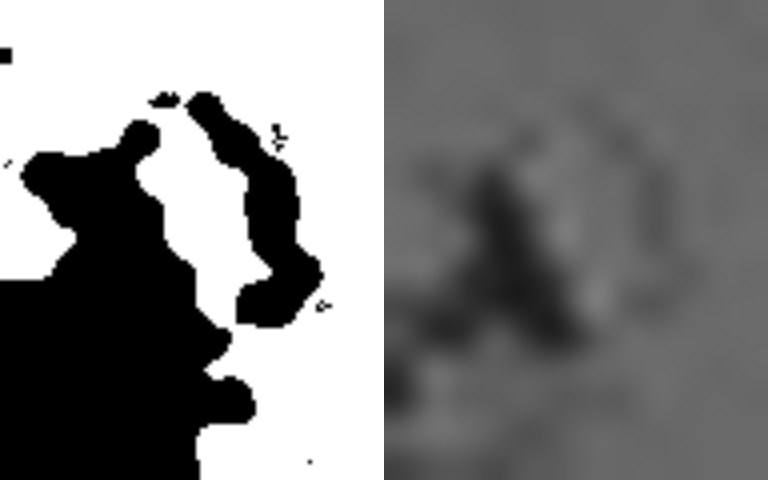

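Emit:
move_arm(
  plan=[
    [[-0.03,0,0],0,1],
    [[-0.03,0,0],0,1],
    [[-0.02,-0.02,-0.03],0,1],
    [[-0.02,-0.02,-0.03],0,1],
    [[-0.02,-0.02,-0.03],0,1],
    [[0,-0.02,-0.035],0,1],
    [[0,-0.02,-0.035],0,1],
    [[0,-0.02,-0.035],0,1],
    [[0,-0.02,-0.035],0,1],
    [[0,-0.02,-0.035],0,1],
    [[0,-0.02,-0.035],0,1],
    [[0,-0.02,-0.035],0.1,1],
  ],
)

```text
time: 1.1
tcp_pos: [0.4986, -0.2979, 0.3511]
tool_rot: [2.051, 0.326, -2.052]
contact_force: [0.5, 0.2, -0.1]
finger_gap: 0.0854
```

```bash
python3 -c "
from h import *
goto([.4575,.1445,.32],1.571+.284)"
```

```text
t=1.10 tcp=[ 0.4986 -0.2979  0.3511] yaw_y=-1.256 tilt=0.03deg shift=[ 0.0312 -0.4334 -0.098 ] spin=0.031 q7 -0.859 F [ 0.47  0.2  -0.07] gap 0.0854
```

Emit:
move_arm(
  plan=[
    [[0,-0.036,-0.008],0.03,1],
    [[0,-0.036,-0.008],0,1],
    [[0,-0.036,-0.008],0,1],
    [[0,-0.036,-0.008],0,1],
    [[0,-0.036,-0.008],0,1],
    [[0,-0.036,-0.008],0,1],
    [[0,-0.036,-0.008],0,1],
    [[0,-0.036,-0.008],0,1],
    [[0.01,-0.036,-0.008],0,1],
    [[0.01,-0.036,-0.008],0,1],
    [[0.01,-0.036,-0.008],0,1],
    [[0,-0.036,-0.008],0,1],
  ],
)

```text
time: 2.1
tcp_pos: [0.4661, 0.1428, 0.3193]
tool_rot: [2.065, 0.295, -2.072]
contact_force: [-0.3, -1.5, -0.2]
finger_gap: 0.0851
```

```bash
python3 -c "
from h import *
goto([.4575,.1445,.213],1.571+.284)
from workcell import imaging
for n in ('scene','top'):
    f=imaging.grab_frame(n);pickle.dump(f,open(n+'1.pkl','wb'))
zoom(load('top1'),190,190,110,90,7,'pics/t6.png');zoom(load('scene1'),225,110,110,90,7,'pics/s7.png')"
```

```text
t=2.10 tcp=[0.4661 0.1428 0.3193] yaw_y=-1.286 tilt=0.19deg shift=[ 0.1063 -0.0041  0.0074] spin=0.000 q7 -1.773 F [-0.29 -1.55 -0.17] gap 0.0851
```

View pics/t6.png

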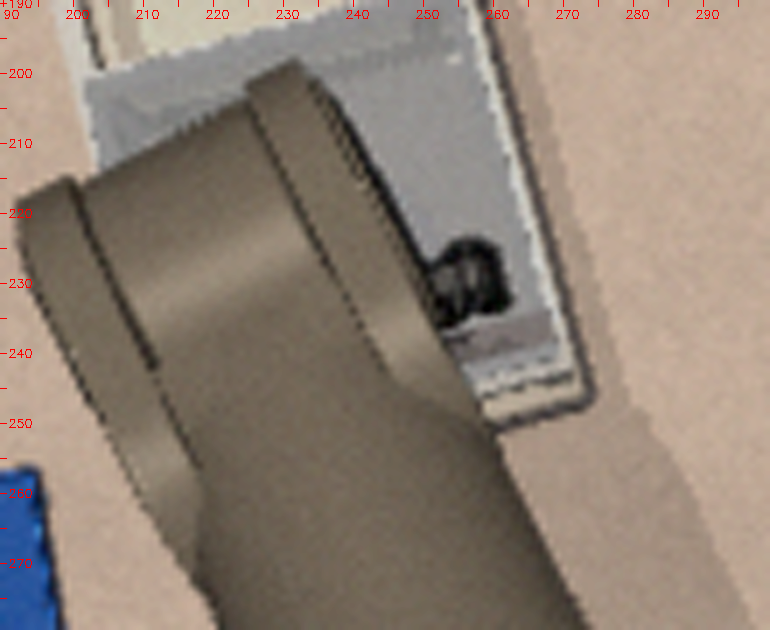

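View pics/s7.png

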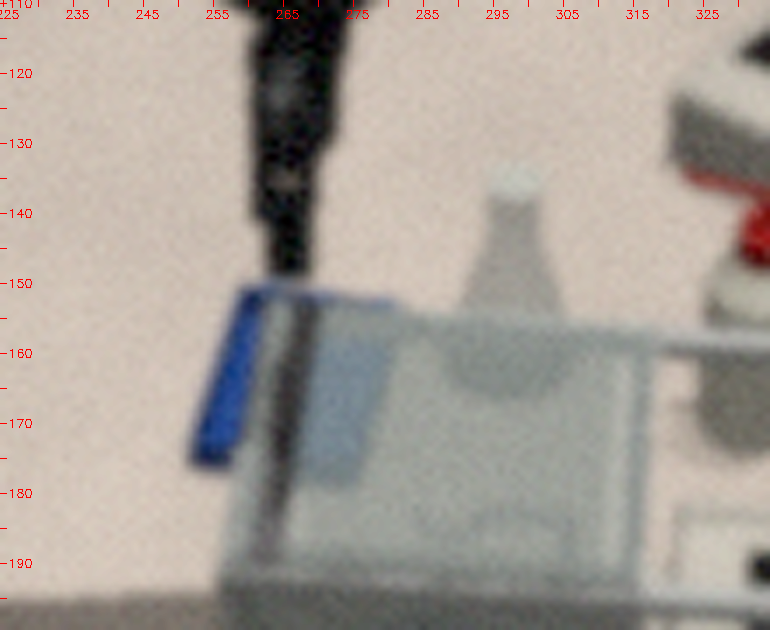

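The scene view shows the gripper at column 265, lined up over the handle at about (264,171). Descending in stages.

Emit:
move_arm(
  plan=[
    [[0.02,-0.002,0.005],0,1],
    [[0.02,-0.002,0.003],0,1],
    [[0.02,0,0],0,1],
    [[0,0,0],0,1],
    [[0,0,0],0,1],
  ],
)

```text
time: 2.62
tcp_pos: [0.4584, 0.1427, 0.2608]
tool_rot: [2.066, 0.296, -2.071]
contact_force: [0.3, -0.1, 0.3]
finger_gap: 0.0856
```

```bash
python3 -c "
from h import *
goto([.4575,.1445,.213],1.571+.284)"
```

```text
t=2.62 tcp=[0.4584 0.1427 0.2608] yaw_y=-1.286 tilt=0.13deg shift=[ 0.0478 -0.002   0.0002] spin=0.000 q7 -1.805 F [ 0.34 -0.15  0.34] gap 0.0856
```

Emit:
move_arm(
  plan=[
    [[0.02,-0.002,0],0,1],
    [[0.016,0,0],0,1],
    [[0.006,0,0],0,1],
    [[0.005,0,0],0,1],
    [[0,0,0],0,1],
    [[0,0,0],0.0,1],
  ],
)

```text
time: 3.12
tcp_pos: [0.459, 0.1454, 0.2153]
tool_rot: [2.07, 0.297, -2.068]
contact_force: [-0.3, -0.1, -0.1]
finger_gap: 0.0854
```

```bash
python3 -c "
from h import *
goto([.4575,.1445,.213],1.571+.284)
from workcell import imaging
for n in ('scene',):
    f=imaging.grab_frame(n);pickle.dump(f,open(n+'1.pkl','wb'))
zoom(load('scene1'),225,110,110,90,7,'pics/s8.png')"
```

```text
t=3.12 tcp=[0.459  0.1454 0.2153] yaw_y=-1.286 tilt=0.08deg shift=[0.0023 0.0005 0.0017] spin=0.000 q7 -1.846 F [-0.33 -0.11 -0.15] gap 0.0854
```

View pics/s8.png

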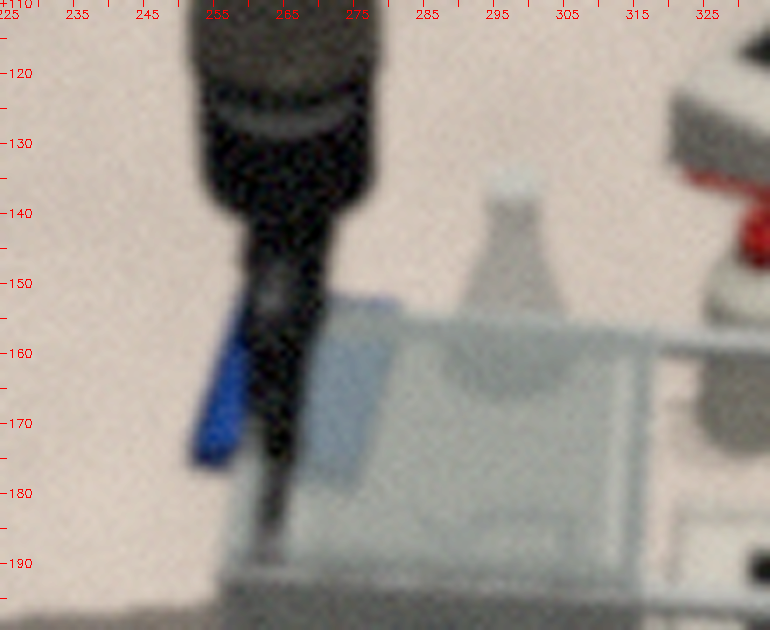

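The fingers straddle the handle, so I'll lower slightly and close.

Emit:
move_arm(
  plan=[
    [[0.003,0,0.001],0,1],
    [[0,0,0],0,0.3],
    [[0,0,0],0,0],
    [[0,0,0],0,0],
    [[0,0,0],0,0],
    [[0,0,0],0,0],
    [[0,0,0],0,0],
    [[0,0,0],0,0],
  ],
)

```text
time: 3.83
tcp_pos: [0.4577, 0.1468, 0.2123]
tool_rot: [2.071, 0.3, -2.067]
contact_force: [-1.8, 4.0, 5.4]
finger_gap: 0.0423
```

```bash
python3 -c "
from h import *
goto([.4575,.1445,.213],1.571+.284);print(tool()[0]['torque'])"
```

```text
t=3.83 tcp=[0.4577 0.1468 0.2123] yaw_y=-1.285 tilt=0.16deg shift=[-0.0007  0.0021  0.0009] spin=0.001 q7 -1.848 F [-1.77  3.96  5.41] gap 0.0423
[ 1.06698789  0.51224808 -0.01751701]
```

Emit:
move_arm(
  plan=[
    [[0,0,-0.004],0,0],
    [[0,0,-0.008],0,0],
    [[0,0,-0.012],0,0],
    [[0,0,-0.012],0,0],
    [[0,0,-0.012],0,0],
    [[0,0,-0.012],0,0],
  ],
)

```text
time: 4.33
tcp_pos: [0.5154, 0.1639, 0.2123]
tool_rot: [2.07, 0.3, -2.068]
contact_force: [-3.5, 3.5, 6.3]
finger_gap: 0.0425
```

```bash
python3 -c "
from h import *
goto([.4575,.1445,.213],1.571+.284);print(tool()[0]['torque'])"
```

```text
t=4.33 tcp=[0.5154 0.1639 0.2123] yaw_y=-1.285 tilt=0.14deg shift=[-0.0008  0.0023  0.061 ] spin=0.001 q7 -1.869 F [-3.54  3.48  6.33] gap 0.0425
[ 0.94116164  0.72604433 -0.08338242]
```

Emit:
move_arm(
  plan=[
    [[0,0,-0.012],0,0],
    [[0,0,-0.012],0,0],
    [[0,0,-0.012],0,0],
    [[0,0,-0.012],0,0],
    [[0,0,-0.012],0,0],
    [[0,0,-0.012],0,0],
    [[0,0,-0.004],0,0],
    [[0,0,0],0,0],
  ],
)

```text
time: 5.0
tcp_pos: [0.5893, 0.1857, 0.2124]
tool_rot: [2.072, 0.301, -2.067]
contact_force: [1.0, 4.7, 4.6]
finger_gap: 0.0422
```

Emit:
move_arm(
  plan=[
    [[0,0,-0.003],0,0],
    [[0,0,-0.002],0,0],
    [[0,0,0],0,0],
  ],
)

```text
time: 5.25
tcp_pos: [0.5929, 0.1868, 0.2123]
tool_rot: [2.071, 0.301, -2.068]
contact_force: [-0.4, 3.8, 4.7]
finger_gap: 0.0422
```

Emit:
move_arm(
  plan=[
    [[0,0,-0.003],0,0],
    [[0,0,-0.002],0,0],
    [[0,0,0],0,0],
  ],
)

```text
time: 5.5
tcp_pos: [0.5968, 0.1879, 0.2124]
tool_rot: [2.069, 0.3, -2.069]
contact_force: [-4.4, 3.5, 6.9]
finger_gap: 0.042
```

Emit:
move_arm(
  plan=[
    [[0,0,-0.003],0,0],
    [[0,0,0],0,0],
  ],
)

```text
time: 5.67
tcp_pos: [0.5969, 0.1879, 0.2123]
tool_rot: [2.061, 0.298, -2.075]
contact_force: [-14.2, -0.3, 15.7]
finger_gap: 0.042
```

The roof hit its stop: 145 mm of travel plus about 5 mm ajar gives 150 mm, and the force rose to 14 N. Releasing and lifting.

Emit:
move_arm(
  plan=[
    [[0,0,0.003],0,0],
    [[0,0,0],0,1],
    [[0,0,0],0,1],
    [[0,0,0],0,1],
    [[0,0,0],0,1],
    [[0,0,0],0,1],
    [[-0.02,0,0],0,1],
    [[-0.03,0,0],0,1],
    [[-0.03,0,0],0,1],
    [[-0.03,0,0],0,1],
    [[0,0,0],0,1],
    [[0,0,0],0,1],
  ],
)

```text
time: 6.67
tcp_pos: [0.5985, 0.1863, 0.3234]
tool_rot: [2.073, 0.297, -2.065]
contact_force: [0.6, -0.2, -0.4]
finger_gap: 0.0851
```

```bash
python3 -c "
from h import *
goto([.603,-.2502,.32],1.571+.40)"
```

```text
t=6.67 tcp=[0.5985 0.1863 0.3234] yaw_y=-1.286 tilt=0.23deg shift=[0.0029 0.4203 0.1182] spin=-0.116 q7 -1.833 F [ 0.64 -0.24 -0.39] gap 0.0851
```

Emit:
move_arm(
  plan=[
    [[0,0.036,0.01],0,1],
    [[0,0.036,0.01],0,1],
    [[0,0.036,0.01],0,1],
    [[0,0.036,0.01],0,1],
    [[0,0.036,0.01],0,1],
    [[0,0,0],0,1],
    [[0,0,0],0,1],
  ],
)

```text
time: 7.25
tcp_pos: [0.5995, -0.0046, 0.3196]
tool_rot: [2.069, 0.29, -2.075]
contact_force: [-0.3, 1.0, -0.9]
finger_gap: 0.0853
```

```bash
python3 -c "
from h import *
goto([.603,-.2502,.32],1.571+.40)
from workcell import imaging
for n in ('scene','top'):
    f=imaging.grab_frame(n);pickle.dump(f,open(n+'2.pkl','wb'))
cv2.imwrite('pics/top2.png',load('top2')['image'][:,:,::-1])
zoom(load('scene2'),245,140,130,105,6,'pics/s9.png');zoom(load('top2'),185,135,100,135,5,'pics/t7.png')"
```

```text
t=7.25 tcp=[ 0.5995 -0.0046  0.3196] yaw_y=-1.292 tilt=0.17deg shift=[-1.000e-04  2.371e-01  6.420e-02] spin=-0.122 q7 -1.503 F [-0.33  1.02 -0.88] gap 0.0853
```

View pics/t7.png

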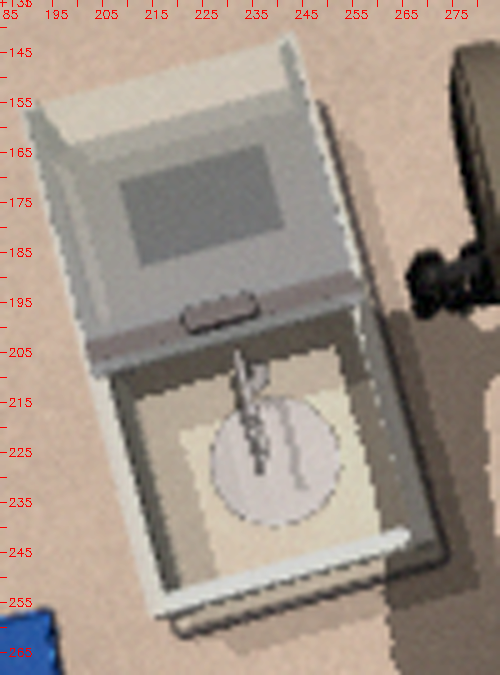

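View pics/s9.png

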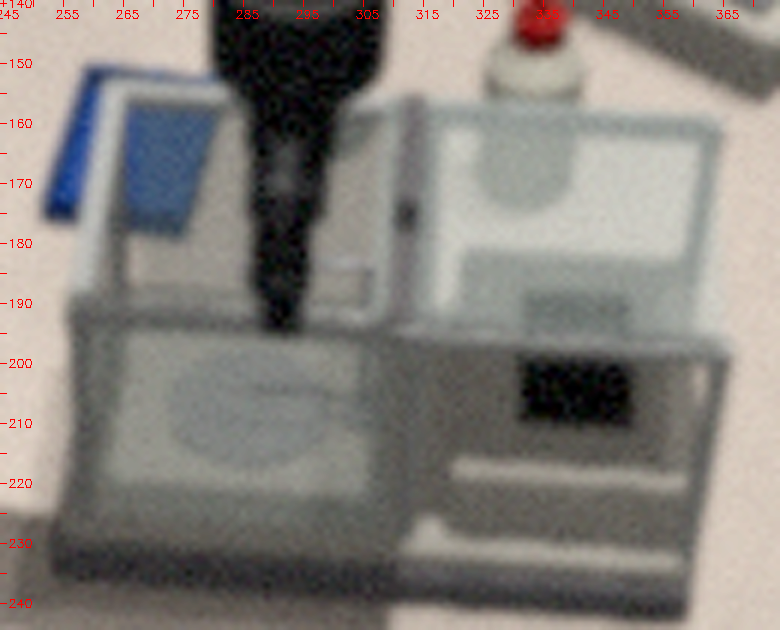

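```bash
python3 -c "
from h import *
t=load('top2')
o=np.array([.529,.1675]);th=.287;R=np.array([[np.cos(th),-np.sin(th)],[np.sin(th),np.cos(th)]])
for n,u,v,z in [('tip',236.5,228.9,.155),('rodmid',235.2,223,.15),('rodback',232.7,205.5,.162),('handle',228.5,196.5,.222)]:
    print(n,(R.T@(onz(t,u,v,z)[:2]-o)).round(4))
for p in [(-19,0,155),(-3,0,147),(70,0,222),(52,0,162)]: p=np.array(p)/1000; print(p,proj(t,np.r_[R@p[:2]+o,p[2]]))
cv2.imwrite('x.png',0*t['image']);zoom(t,220,195,40,45,14,'pics/t8.png',1.8)
zoom(t,345,190,30,30,18,'pics/t9.png',1.8);zoom(load('scene2'),245,290,30,45,12,'pics/s10.png',1.8)"
```

```text
tip [-0.0254  0.0047]
rodmid [-0.0056  0.0041]
rodback [ 0.0492 -0.0033]
handle [ 0.0699 -0.0013]
[-0.019  0.     0.155] [[237.41043501 226.5661674 ]]
[-0.003  0.     0.147] [[236.32331843 221.97732387]]
[0.07  0.    0.222] [[228.06952021 196.58834978]]
[0.052 0.    0.162] [[231.47332971 204.94589533]]
```

View pics/t8.png

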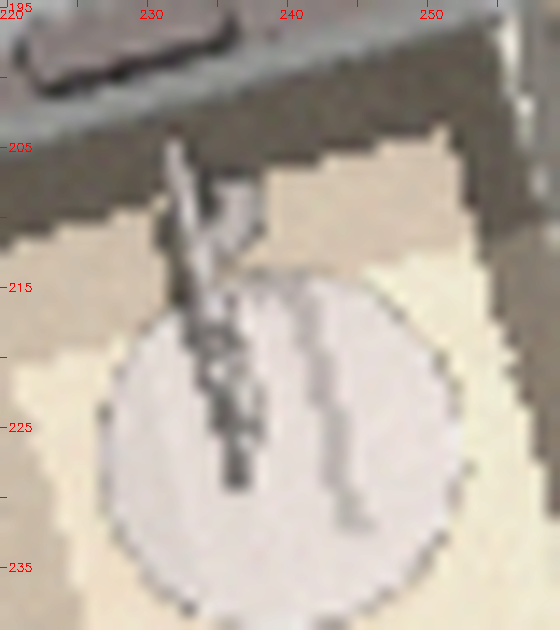

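View pics/t9.png

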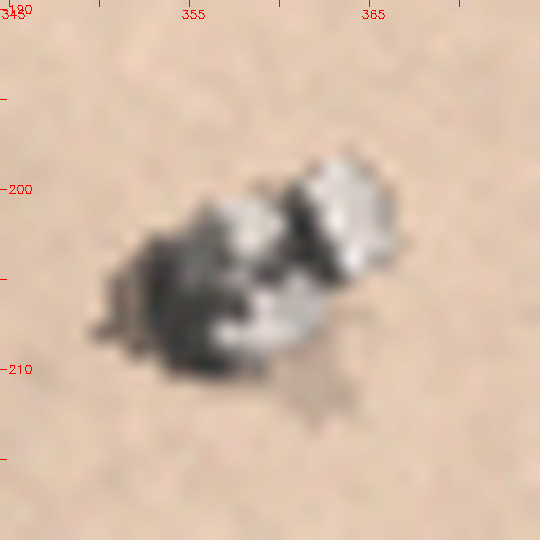

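The top view shows the open chamber with the hook rod from about (232,205) to its tip at (237,227), within 1 px of my prediction. The handle at (228.5,196.5) is at local x = 70 mm, so the roof is fully open. Next is the sinker.

Emit:
move_arm(
  plan=[
    [[0,0.036,0.01],0,1],
    [[0,0.036,0.01],0,1],
    [[0,0.036,0.01],0,1],
    [[0,0.036,0.01],0,1],
    [[0,0.036,0.01],0,1],
    [[0.02,0.036,0.01],0,1],
    [[0.02,0.022,0.004],-0.06,1],
    [[0.03,0,0],-0.06,1],
    [[0.03,0,0],0,1],
    [[0.02,0,0],0,1],
    [[0,0,0],0,1],
    [[0,0,0],0,1],
  ],
)

```text
time: 8.35
tcp_pos: [0.6054, -0.2446, 0.2005]
tool_rot: [1.996, 0.415, -2.0]
contact_force: [-0.4, 0.4, 0.6]
finger_gap: 0.0852
```

```bash
python3 -c "
from h import *
goto([.603,-.2500,.0905],1.571+.40)
from workcell import imaging
for n in ('scene','top'):
    f=imaging.grab_frame(n);pickle.dump(f,open(n+'3.pkl','wb'))
zoom(load('scene3'),225,240,75,100,6,'pics/s11.png');zoom(load('top3'),320,160,80,80,6,'pics/t10.png')"
```

```text
t=8.35 tcp=[ 0.6054 -0.2446  0.2005] yaw_y=-1.163 tilt=0.17deg shift=[0.11   0.0043 0.0042] spin=0.007 q7 -1.012 F [-0.37  0.41  0.55] gap 0.0852
```

View pics/s11.png

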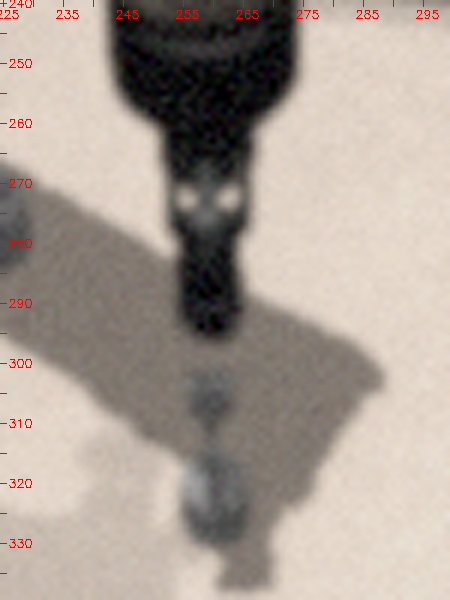

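View pics/t10.png

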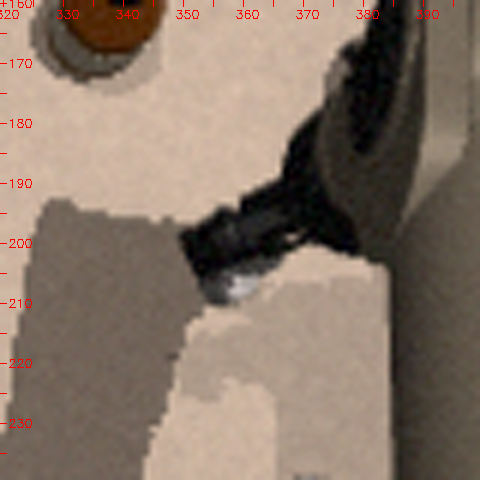

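In the scene view the fingers are at column 259.5 and the block is at column 259.3, so they are aligned. Descending.

Emit:
move_arm(
  plan=[
    [[0.02,0.002,0.003],0,1],
    [[0.02,0.002,0.001],0,1],
    [[0.02,0,0],0,1],
    [[0.02,0,0],0,1],
    [[0.01,0,0],0,1],
    [[0.01,0,0],0,1],
    [[0.01,0,0],0,1],
    [[0,0,0],0,1],
    [[0,0,0],0,1],
  ],
)

```text
time: 9.2
tcp_pos: [0.6037, -0.2518, 0.092]
tool_rot: [1.999, 0.41, -1.998]
contact_force: [-0.7, 0.4, 0.1]
finger_gap: 0.0855
```

```bash
python3 -c "
from h import *
goto([.603,-.2500,.0905],1.571+.40)
from workcell import imaging
for n in ('scene','top'):
    f=imaging.grab_frame(n);pickle.dump(f,open(n+'4.pkl','wb'))
zoom(load('scene4'),225,250,75,100,6,'pics/s12.png');zoom(load('top4'),320,160,80,80,6,'pics/t11.png')"
```

```text
t=9.20 tcp=[ 0.6037 -0.2518  0.092 ] yaw_y=-1.166 tilt=0.02deg shift=[ 0.0015 -0.002  -0.    ] spin=0.005 q7 -1.043 F [-0.71  0.39  0.14] gap 0.0855
```

View pics/s12.png

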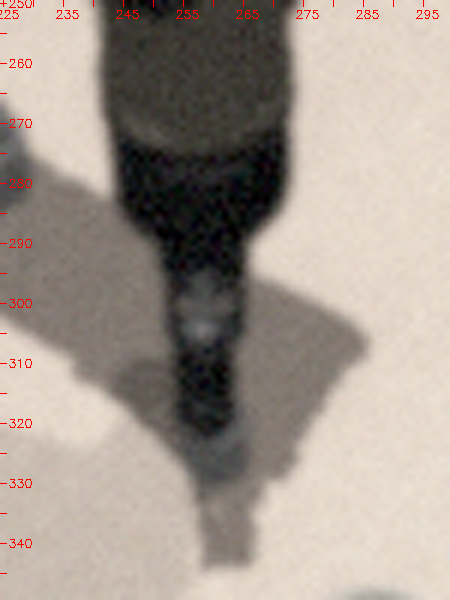

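View pics/t11.png

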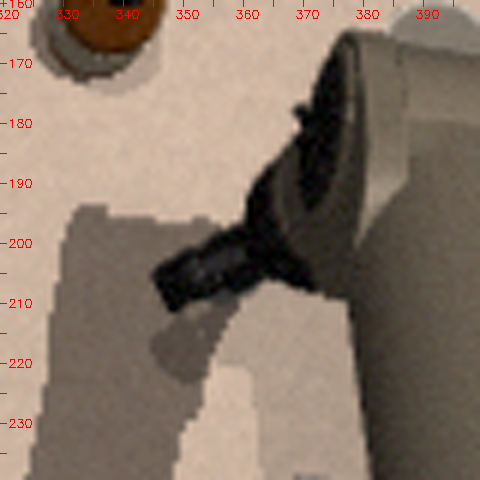

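Emit:
move_arm(
  plan=[
    [[0.002,-0.001,-0.002],0,1],
    [[0,0,0],0,0.5],
    [[0,0,0],0,0.3],
    [[0,0,0],0,0.2],
    [[0,0,0],0,0.1],
    [[0,0,0],0,0],
    [[0,0,0],0,0],
    [[0,0,0],0,0],
    [[0,0,0],0,0],
    [[0,0,0],0,0],
    [[0,0,0],0,0],
  ],
)

```text
time: 10.22
tcp_pos: [0.605, -0.2503, 0.0898]
tool_rot: [1.999, 0.41, -1.998]
contact_force: [0.5, -0.5, 0.5]
finger_gap: 0.0112
```

```bash
python3 -c "
from h import *
goto([.603,-.2500,.0905],1.571+.40)"
```

```text
t=10.22 tcp=[ 0.605  -0.2503  0.0898] yaw_y=-1.166 tilt=0.03deg shift=[-0.0007 -0.001   0.0017] spin=0.004 q7 -1.047 F [ 0.51 -0.51  0.52] gap 0.0112
```

Emit:
move_arm(
  plan=[
    [[-0.01,0,0],0,0],
    [[-0.02,0,0],0,0],
    [[-0.03,0,0],0,0],
    [[-0.04,0,0],0,0],
    [[-0.04,0,0],0,0],
    [[-0.04,0,0],0,0],
    [[-0.04,0,0],0,0],
    [[-0.03,0,0],0,0],
    [[-0.01,0,0],0,0],
    [[0,0,0],0,0],
    [[0,0,0],0,0],
  ],
)

```text
time: 11.13
tcp_pos: [0.6043, -0.2499, 0.3486]
tool_rot: [1.998, 0.411, -2.0]
contact_force: [-0.4, 0.1, -2.4]
finger_gap: 0.0109
```

```bash
python3 -c "
from h import *
goto([.605,-.2500,.35],1.571+.287)
from workcell import imaging
for n in ('scene','top'):
    f=imaging.grab_frame(n);pickle.dump(f,open(n+'5.pkl','wb'))
zoom(load('scene5'),220,170,75,120,5,'pics/s13.png',2);zoom(load('top5'),330,160,80,80,6,'pics/t12.png',2)"
```

```text
t=11.13 tcp=[ 0.6043 -0.2499  0.3486] yaw_y=-1.166 tilt=0.08deg shift=[-0.0014  0.0004 -0.0006] spin=0.118 q7 -0.969 F [-0.42  0.09 -2.43] gap 0.0109
```

View pics/s13.png

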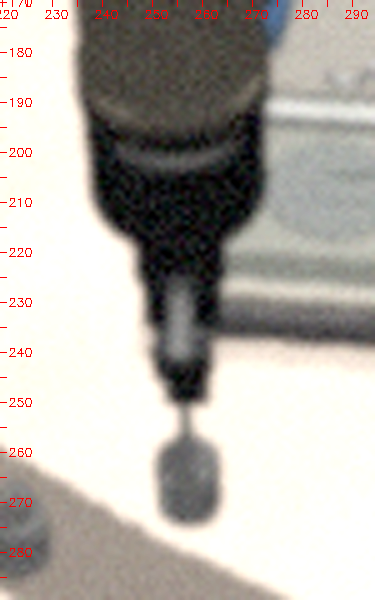

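View pics/t12.png

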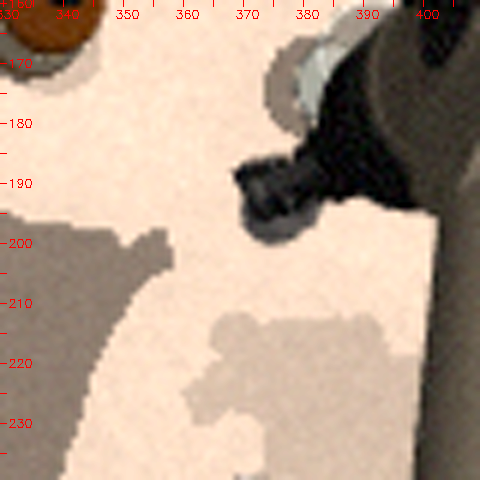

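```bash
python3 -c "
from h import *
s=load('scene5')
for z in (.3486,.276): print(proj(s,[.6043,-.2499,z]))
im=s['image'].astype(int); g=im.mean(2)
for v in (252,254,258,262,266,270): print(v,g[v,248:268].astype(int))
c=np.cos(.287);n=np.sin(.287);o=np.array([.529,.1675])
for x in(-.045,-.003): print(o+[c*x,n*x])
"
```

```text
[[256.71122748 246.37731113]]
[[257.66525548 265.62110175]]
252 [134 134 133 133 132 129 122 104  78  77 102 118 127 129 132 133 131 131
 132 133]
254 [135 133 135 137 133 133 127 109  83  77 102 122 127 132 130 129 130 132
 130 133]
258 [134 132 131 126 110  94  79  64  54  56  60  72  83  96 109 121 127 131
 133 131]
262 [134 129 111  88  62  53  49  51  49  53  55  61  62  63  68  87 111 125
 133 131]
266 [132 132 118  95  70  62  56  53  49  50  51  56  57  56  57  76 110 126
 130 132]
270 [134 132 125 103  69  62  51  45  47  53  48  49  46  44  51  74 105 124
 130 134]
[0.48584062 0.15476157]
[0.52612271 0.16665077]
```

Emit:
move_arm(
  plan=[
    [[0,0,0],0.06,0],
    [[0,-0.02,0],0.058,0],
    [[0,-0.03,0],0,0],
    [[0,-0.036,0],0,0],
    [[0,-0.036,0],0,0],
    [[0,-0.036,0],0,0],
    [[0,-0.036,0],0,0],
    [[0,-0.036,0],0,0],
    [[0,-0.036,0],0,0],
    [[0,-0.036,0],0,0],
    [[0,-0.036,0],0,0],
    [[0,-0.036,0],0,0],
  ],
)

```text
time: 12.23
tcp_pos: [0.4961, 0.1093, 0.3475]
tool_rot: [2.063, 0.298, -2.071]
contact_force: [0.1, -0.4, -2.2]
finger_gap: 0.0106
```

Emit:
move_arm(
  plan=[
    [[0,-0.03,0],0,0],
    [[0,-0.015,0],0,0],
    [[0,0,0],0,0],
    [[0,0,0],0,0],
    [[0,0,0],0,0],
  ],
)

```text
time: 12.65
tcp_pos: [0.485, 0.15, 0.3482]
tool_rot: [2.065, 0.296, -2.071]
contact_force: [0.3, -0.2, -2.2]
finger_gap: 0.0112
```

```bash
python3 -c "
from h import *
goto([.4858,.1548,.35],1.571+.287)
from workcell import imaging
for n in ('scene','top'):
    f=imaging.grab_frame(n);pickle.dump(f,open(n+'6.pkl','wb'))
zoom(load('scene6'),235,100,100,110,5,'pics/s14.png',2);zoom(load('top6'),185,170,110,100,6,'pics/t13.png',2)"
```

```text
t=12.65 tcp=[0.485  0.15   0.3482] yaw_y=-1.285 tilt=0.16deg shift=[-0.0018 -0.0044 -0.0021] spin=-0.002 q7 -1.785 F [ 0.29 -0.17 -2.18] gap 0.0112
```

View pics/s14.png

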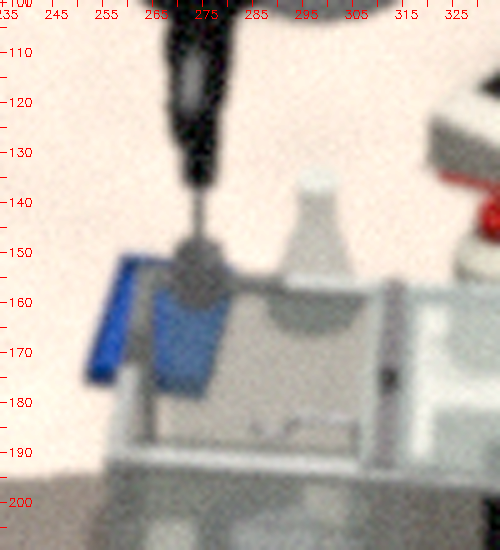

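View pics/t13.png

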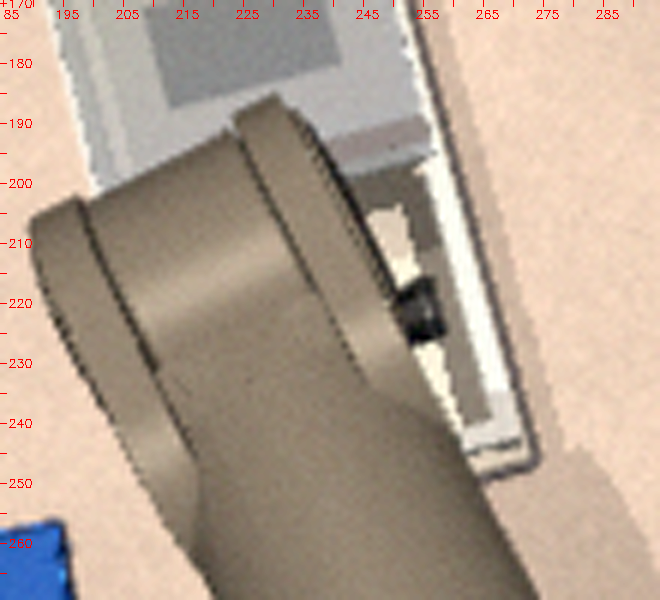

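```bash
python3 -c "
from h import *
s=load('scene6')
o=np.array([.529,.1675]);th=.287;R=np.array([[np.cos(th),-np.sin(th)],[np.sin(th),np.cos(th)]])
for p in [(-19,0,150),(-16,0,157),(-3,0,147),(10,0,162),(52,0,162),(70,0,222),(-85,-78,200),(55,-78,200),(55,78,205)]:
    p=np.array(p)/1000; print(p,proj(s,np.r_[R@p[:2]+o,p[2]]).round(1))
zoom(s,270,165,50,35,14,'pics/s15.png',2)"
```

```text
[-0.019  0.     0.15 ] [[283.7 184.4]]
[-0.016  0.     0.157] [[284.7 182.8]]
[-0.003  0.     0.147] [[288.8 185.4]]
[0.01  0.    0.162] [[293.  182.2]]
[0.052 0.    0.162] [[306.3 183.1]]
[0.07  0.    0.222] [[313.  169.1]]
[-0.085 -0.078  0.2  ] [[259.7 188.6]]
[ 0.055 -0.078  0.2  ] [[306.3 191.7]]
[0.055 0.078 0.205] [[309.1 156.6]]
```

View pics/s15.png

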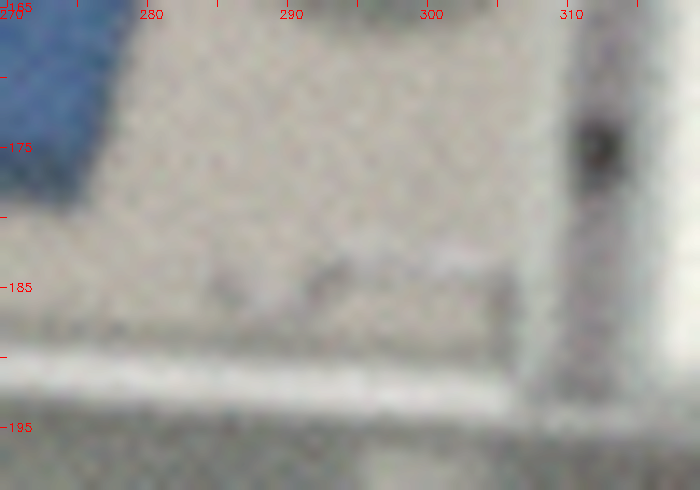

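The hook tip at (285,184.5), the knee at (292.5,183) and the post at (305,185) match the predictions to about 1 px. Correcting sideways, then descending in front of the hook.

Emit:
move_arm(
  plan=[
    [[0,-0.004,-0.002],0,0],
    [[0.02,0,0],0,0],
    [[0.02,0,0],0,0],
    [[0.02,0,0],0,0],
    [[0.01,0,0],0,0],
    [[0,0,0],0,0],
    [[0,0,0],0,0],
  ],
)

```text
time: 13.33
tcp_pos: [0.4862, 0.1557, 0.2798]
tool_rot: [2.067, 0.298, -2.068]
contact_force: [0.4, -0.6, -1.0]
finger_gap: 0.0106
```

```bash
python3 -c "
from h import *
goto([.4858,.1548,.1735],1.571+.287)
from workcell import imaging
for n in ('scene','top'):
    f=imaging.grab_frame(n);pickle.dump(f,open(n+'7.pkl','wb'))
zoom(load('scene7'),245,120,80,85,7,'pics/s16.png',2)"
```

```text
t=13.33 tcp=[0.4862 0.1557 0.2798] yaw_y=-1.284 tilt=0.03deg shift=[0.1063 0.0008 0.0006] spin=-0.001 q7 -1.831 F [ 0.4  -0.58 -0.96] gap 0.0106
```

View pics/s16.png

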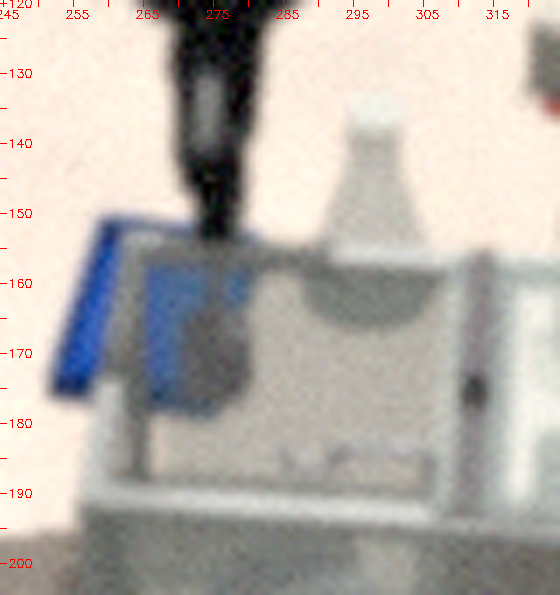

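The sinker body at (275,170) is in front of the hook tip at (285,185) and inside the opening. Continuing down.

Emit:
move_arm(
  plan=[
    [[0.02,0,0],0,0],
    [[0.02,0,0],0,0],
    [[0.02,0,0],0,0],
    [[0.02,0,0],0,0],
    [[0.015,0,0],0,0],
    [[0.01,0,0],0,0],
    [[0,0,0],0,0],
    [[0,0,0],0,0],
  ],
)

```text
time: 14.1
tcp_pos: [0.4866, 0.1561, 0.1754]
tool_rot: [2.069, 0.299, -2.067]
contact_force: [0.1, 1.1, -2.7]
finger_gap: 0.0108
```

```bash
python3 -c "
from h import *
goto([.5261,.1667,.1735],1.571+.287)
from workcell import imaging
for n in ('scene','top'):
    f=imaging.grab_frame(n);pickle.dump(f,open(n+'8.pkl','wb'))
zoom(load('scene8'),245,130,80,85,7,'pics/s17.png',2);zoom(load('top8'),185,170,110,100,6,'pics/t14.png',2)"
```

```text
t=14.10 tcp=[0.4866 0.1561 0.1754] yaw_y=-1.284 tilt=0.05deg shift=[ 0.0019  0.001  -0.0409] spin=-0.000 q7 -1.914 F [ 0.07  1.05 -2.67] gap 0.0108
```

View pics/s17.png

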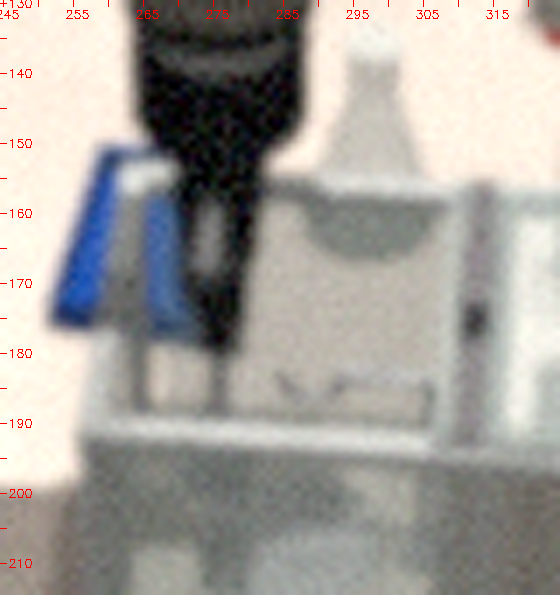

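The tip is at (283.5,183) and the seat at (288,186.5). The loop and stem are at column 275, as expected 42 mm in front. Now passing the loop over the tip.

Emit:
move_arm(
  plan=[
    [[0.001,0.001,-0.004],0,0],
    [[0,0,-0.006],0,0],
    [[0,0,-0.006],0,0],
    [[0,0,-0.006],0,0],
    [[0,0,-0.002],0,0],
    [[0,0,0],0,0],
  ],
)

```text
time: 14.7
tcp_pos: [0.5101, 0.162, 0.1736]
tool_rot: [2.068, 0.299, -2.067]
contact_force: [-0.6, -0.2, -2.1]
finger_gap: 0.0112
```

Emit:
move_arm(
  plan=[
    [[0,0,-0.004],0,0],
    [[0,0,-0.004],0,0],
    [[0,0,-0.004],0,0],
    [[0,0,-0.004],0,0],
    [[0,0,0],0,0],
    [[0,0,0],0,0],
  ],
)

```text
time: 15.2
tcp_pos: [0.5248, 0.1663, 0.1736]
tool_rot: [2.067, 0.299, -2.068]
contact_force: [-0.6, 0.5, -3.1]
finger_gap: 0.0111
```

```bash
python3 -c "
from h import *
goto([.5261,.1667,.1605],1.571+.287)
from workcell import imaging
for n in ('scene','top'):
    f=imaging.grab_frame(n);pickle.dump(f,open(n+'9.pkl','wb'))
zoom(load('scene9'),245,130,80,85,7,'pics/s18.png',2);zoom(load('top9'),185,170,110,100,6,'pics/t15.png',2)"
```

```text
t=15.20 tcp=[0.5248 0.1663 0.1736] yaw_y=-1.284 tilt=0.01deg shift=[ 0.0131 -0.0001 -0.0014] spin=-0.000 q7 -1.919 F [-0.57  0.46 -3.09] gap 0.0111
```

View pics/s18.png

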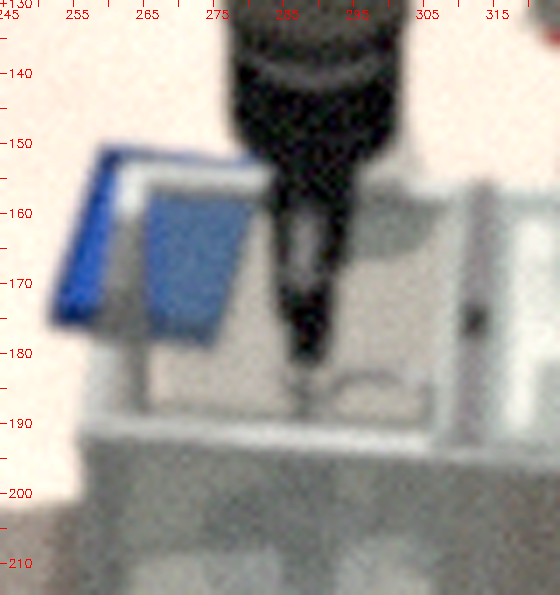

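The loop is over the seat at column 288 and no contact force has shown. Lowering.

Emit:
move_arm(
  plan=[
    [[0.004,0,0],0,0],
    [[0.004,0,0],0,0],
    [[0.002,0,0],0,0],
    [[0,0,0],0,0],
    [[0,0,0],0,0],
  ],
)

```text
time: 15.72
tcp_pos: [0.5245, 0.1661, 0.1633]
tool_rot: [2.067, 0.298, -2.068]
contact_force: [0.1, 0.3, -2.2]
finger_gap: 0.0109
```

Emit:
move_arm(
  plan=[
    [[0.002,0,0],0,0],
    [[0,0,0],0,0],
    [[0,0,0],0,0],
  ],
)

```text
time: 15.97
tcp_pos: [0.5247, 0.1662, 0.1616]
tool_rot: [2.068, 0.299, -2.068]
contact_force: [0.3, -0.2, -2.1]
finger_gap: 0.011
```

Emit:
move_arm(
  plan=[
    [[0.001,0,0],0,0],
    [[0,0,0],0,0],
    [[0,0,0],0,0],
  ],
)

```text
time: 16.22
tcp_pos: [0.5247, 0.1662, 0.1606]
tool_rot: [2.068, 0.299, -2.068]
contact_force: [0.0, 0.1, -1.7]
finger_gap: 0.0108
```

Emit:
move_arm(
  plan=[
    [[0.001,0,0],0,0],
    [[0,0,0],0,0],
    [[0,0,0],0,0],
  ],
)

```text
time: 16.47
tcp_pos: [0.5248, 0.1663, 0.1599]
tool_rot: [2.068, 0.299, -2.067]
contact_force: [-0.6, -0.7, 0.2]
finger_gap: 0.0111
```

Emit:
move_arm(
  plan=[
    [[0.001,0,0],0,0],
    [[0,0,0],0,0],
    [[0,0,0],0,0],
  ],
)

```text
time: 16.72
tcp_pos: [0.5249, 0.1663, 0.1594]
tool_rot: [2.068, 0.298, -2.067]
contact_force: [-1.9, -1.3, 6.0]
finger_gap: 0.011
```

Contact came at TCP z = 0.160, and I predicted 0.1603, so the loop is on the seat. Releasing.

Emit:
move_arm(
  plan=[
    [[-0.001,0,0],0,0],
    [[0,0,0],0,0.2],
    [[0,0,0],0,0.3],
    [[0,0,0],0,0.4],
    [[0,0,0],0,0.5],
    [[0,0,0],0,0.5],
    [[0,0,0],0,0.5],
    [[0,0,0],0,0.5],
    [[0,0,0],0,0.5],
    [[0,0,0],0,0.5],
  ],
)

```text
time: 17.55
tcp_pos: [0.5247, 0.1662, 0.1596]
tool_rot: [2.068, 0.298, -2.068]
contact_force: [0.3, 0.1, 0.6]
finger_gap: 0.0425
```

```bash
python3 -c "
from h import *
goto([.5261,.1667,.1605],1.571+.287)
from workcell import imaging
for n in ('scene','top'):
    f=imaging.grab_frame(n);pickle.dump(f,open(n+'10.pkl','wb'))
zoom(load('scene10'),245,130,80,85,7,'pics/s19.png',2)"
```

```text
t=17.55 tcp=[0.5247 0.1662 0.1596] yaw_y=-1.284 tilt=0.00deg shift=[-0.0009 -0.0001 -0.0015] spin=-0.000 q7 -1.931 F [0.33 0.13 0.6 ] gap 0.0425
```

View pics/s19.png

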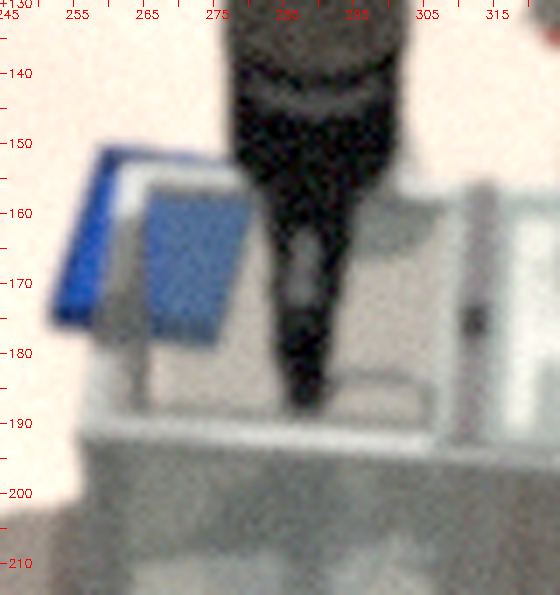

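Fingers are open to 42 mm with no residual force. Lifting straight up, slowly at first.

Emit:
move_arm(
  plan=[
    [[-0.005,0,0],0,0.5],
    [[-0.01,0,0],0,0.5],
    [[-0.02,0,0],0,0.5],
    [[-0.03,0,0],0,0.5],
    [[-0.03,0,0],0,0.8],
    [[-0.03,0,0],0,1],
    [[-0.03,0,0],0,1],
    [[0,0,0],0,1],
    [[0,0,0],0,1],
    [[0,0,0],0,1],
  ],
)

```text
time: 18.48
tcp_pos: [0.5244, 0.1661, 0.3149]
tool_rot: [2.068, 0.298, -2.067]
contact_force: [0.0, 1.2, 0.5]
finger_gap: 0.0856
```

```bash
python3 -c "
from h import *
goto([.5969,.1879,.32],1.571+.287)
from workcell import imaging
for n in ('scene','top'):
    f=imaging.grab_frame(n);pickle.dump(f,open(n+'11.pkl','wb'))
zoom(load('scene11'),245,130,80,85,7,'pics/s20.png',2)"
```

```text
t=18.48 tcp=[0.5244 0.1661 0.3149] yaw_y=-1.284 tilt=0.03deg shift=[-0.0051 -0.0004 -0.0757] spin=-0.000 q7 -1.832 F [0.   1.22 0.5 ] gap 0.0856
```

View pics/s20.png

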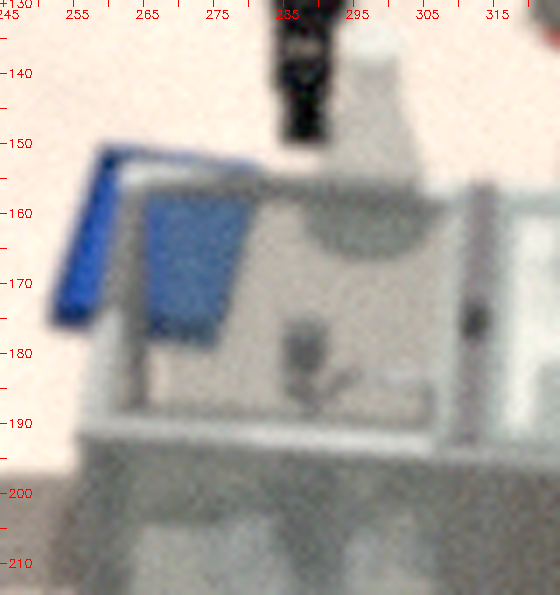

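The sinker hangs upright, with its grip block at (287.5,178) above the seat and the fingers clear. Moving to the handle.

Emit:
move_arm(
  plan=[
    [[0,0,-0.025],0,1],
    [[0,0,-0.03],0,1],
    [[0,-0.001,-0.02],0,1],
    [[0.01,0,0],0,1],
    [[0.02,0,0],0,1],
    [[0.02,0,0],0,1],
    [[0.02,0,0],0,1],
    [[0.01,0,0],0,1],
    [[0,0,0],0,1],
    [[0,0,0],0,1],
  ],
)

```text
time: 19.42
tcp_pos: [0.5958, 0.1882, 0.2341]
tool_rot: [2.066, 0.298, -2.069]
contact_force: [0.2, 0.2, 0.7]
finger_gap: 0.0852
```

```bash
python3 -c "
from h import *
goto([.5965,.1879,.212],1.571+.287)"
```

```text
t=19.42 tcp=[0.5958 0.1882 0.2341] yaw_y=-1.284 tilt=0.10deg shift=[ 0.0221  0.0005 -0.0007] spin=-0.000 q7 -1.891 F [0.17 0.15 0.68] gap 0.0852
```

Emit:
move_arm(
  plan=[
    [[0.01,0,-0.001],0,1],
    [[0.008,0,0],0,1],
    [[0.003,0,0],0,1],
    [[0,0,0],0,1],
    [[0,0,0],0,0.3],
    [[0,0,0],0,0],
    [[0,0,0],0,0],
    [[0,0,0],0,0],
    [[0,0,0],0,0],
    [[0,0,0],0,0],
    [[0,0,0],0,0],
  ],
)

```text
time: 20.33
tcp_pos: [0.598, 0.1883, 0.2146]
tool_rot: [2.069, 0.297, -2.066]
contact_force: [0.2, -1.4, 5.8]
finger_gap: 0.0416
```

Emit:
move_arm(
  plan=[
    [[0,0,0.004],0,0],
    [[0,0,0.008],0,0],
    [[0,0,0.012],0,0],
    [[0,0,0.012],0,0],
    [[0,0,0.012],0,0],
    [[0,0,0.012],0,0],
  ],
)

```text
time: 20.83
tcp_pos: [0.5401, 0.1713, 0.2146]
tool_rot: [2.071, 0.298, -2.065]
contact_force: [2.3, -2.1, 6.5]
finger_gap: 0.0423
```

Emit:
move_arm(
  plan=[
    [[0,0,0.012],0,0],
    [[0,0,0.012],0,0],
    [[0,0,0.012],0,0],
    [[0,0,0.012],0,0],
    [[0,0,0.012],0,0],
    [[0,0,0.012],0,0],
    [[0,0,0.008],0,0],
    [[0,0,0],0,0],
    [[0,0,0],0,0],
  ],
)

```text
time: 21.58
tcp_pos: [0.4627, 0.1484, 0.2145]
tool_rot: [2.068, 0.297, -2.066]
contact_force: [0.2, -3.1, 8.3]
finger_gap: 0.0419
```

```bash
python3 -c "
from h import *
goto([.5980-.15*np.cos(.287),.1883-.15*np.sin(.287),.2146],1.571+.287)"
```

```text
t=21.58 tcp=[0.4627 0.1484 0.2145] yaw_y=-1.284 tilt=0.10deg shift=[-0.0001  0.      0.0089] spin=-0.001 q7 -1.871 F [ 0.25 -3.15  8.29] gap 0.0419
```

Emit:
move_arm(
  plan=[
    [[0,0,0.004],0,0],
    [[0,0,0.003],0,0],
    [[0,0,0],0,0],
    [[0,0,0],0,0],
  ],
)

```text
time: 21.92
tcp_pos: [0.4565, 0.1465, 0.2145]
tool_rot: [2.069, 0.297, -2.066]
contact_force: [-0.5, -3.9, 9.0]
finger_gap: 0.0425
```

Emit:
move_arm(
  plan=[
    [[0,0,0.002],0,0],
    [[0,0,0.001],0,0],
    [[0,0,0],0,0],
  ],
)

```text
time: 22.17
tcp_pos: [0.4543, 0.1459, 0.2145]
tool_rot: [2.071, 0.298, -2.064]
contact_force: [2.6, -3.2, 6.6]
finger_gap: 0.0421
```

Emit:
move_arm(
  plan=[
    [[0,0,0.002],0,0],
    [[0,0,0.001],0,0],
    [[0,0,0],0,0],
  ],
)

```text
time: 22.42
tcp_pos: [0.4542, 0.1459, 0.2147]
tool_rot: [2.078, 0.3, -2.059]
contact_force: [13.8, 0.6, -4.8]
finger_gap: 0.0421
```

The shut stop is reached, at 150 mm of travel with the force rising to 14 N. Releasing, lifting and moving clear to check.

Emit:
move_arm(
  plan=[
    [[0,0,-0.001],0,0],
    [[0,0,0],0,0.7],
    [[0,0,0],0,1],
    [[0,0,0],0,1],
    [[0,0,0],0,1],
    [[0,0,0],0,1],
    [[-0.01,0,0],0,1],
    [[-0.02,0,0],0,1],
    [[-0.03,0,0],0,1],
    [[-0.03,0,0],0,1],
    [[-0.02,0,0],0,1],
    [[0,0,0],0,1],
  ],
)

```text
time: 23.42
tcp_pos: [0.4535, 0.147, 0.3289]
tool_rot: [2.076, 0.3, -2.059]
contact_force: [0.0, 0.4, -0.0]
finger_gap: 0.0853
```

Emit:
move_arm(
  plan=[
    [[0,0.03,-0.01],0,1],
    [[0,0.036,-0.01],0,1],
    [[0,0.036,-0.01],0,1],
    [[0,0.036,-0.01],0,1],
    [[0,0.036,-0.01],0,1],
    [[0,0.036,-0.01],0,1],
    [[0,0.036,-0.01],0,1],
    [[0,0.036,-0.01],0,1],
    [[0,0,0],0,1],
    [[0,0,0],0,1],
  ],
)

```text
time: 24.25
tcp_pos: [0.608, -0.1048, 0.3225]
tool_rot: [2.068, 0.295, -2.072]
contact_force: [0.5, 0.5, 0.2]
finger_gap: 0.0854
```

```bash
python3 -c "
from h import *
from workcell import imaging
goto([.5,0,.3])
for n in ('scene','top'):
    f=imaging.grab_frame(n);pickle.dump(f,open(n+'12.pkl','wb'))
zoom(load('scene12'),245,130,80,85,7,'pics/s21.png',2);zoom(load('top12'),185,135,110,135,4,'pics/t16.png',2)
cv2.imwrite('pics/top12.png',load('top12')['image'][:,:,::-1])"
```

```text
t=24.25 tcp=[ 0.608  -0.1048  0.3225] yaw_y=-1.288 tilt=0.10deg shift=[ 0.0228 -0.1307  0.0745] q7 -1.332 F [0.48 0.54 0.21] gap 0.0854
```

View pics/s21.png

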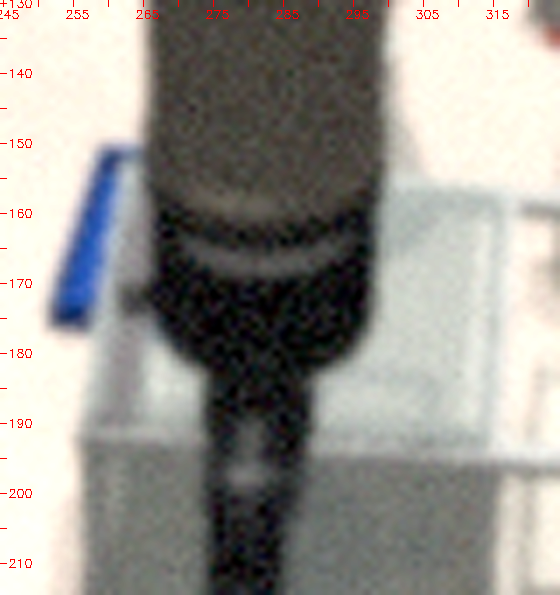

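View pics/t16.png

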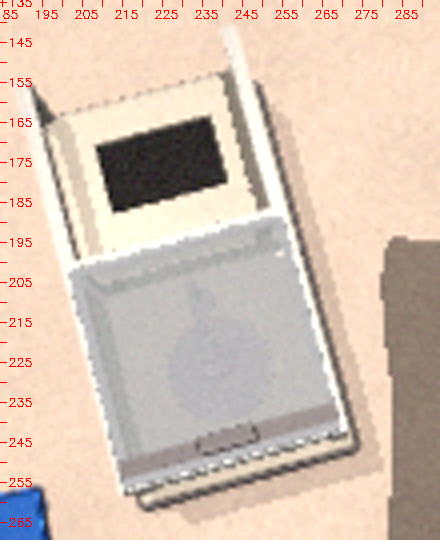

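View pics/top12.png

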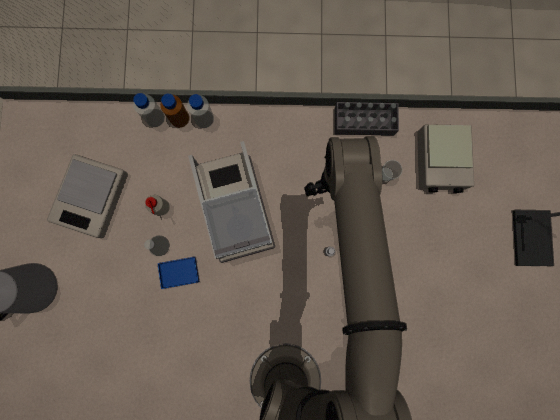

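The roof is shut and the bystanders are in place. One more check of the sinker through the roof, with the arm out of the scene camera's way.

Emit:
move_arm(
  plan=[
    [[0,0.036,0],0,1],
    [[0,0.036,0],0,1],
    [[0,0.036,0],0,1],
    [[0,0.036,0],0,1],
    [[0,0.02,0],0,1],
    [[0,0,0],0,1],
    [[0,0,0],0,1],
  ],
)

```text
time: 24.93
tcp_pos: [0.6542, -0.2589, 0.3234]
tool_rot: [2.068, 0.3, -2.068]
contact_force: [-0.6, 1.4, 0.2]
finger_gap: 0.0855
```

```bash
python3 -c "
from h import *
from workcell import imaging
for n in ('scene','top'):
    f=imaging.grab_frame(n);pickle.dump(f,open(n+'13.pkl','wb'))
zoom(load('scene13'),245,130,100,85,7,'pics/s22.png',2);zoom(load('top13'),205,190,70,70,8,'pics/t17.png',2.4)"
```

```text
(no output)
```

View pics/s22.png

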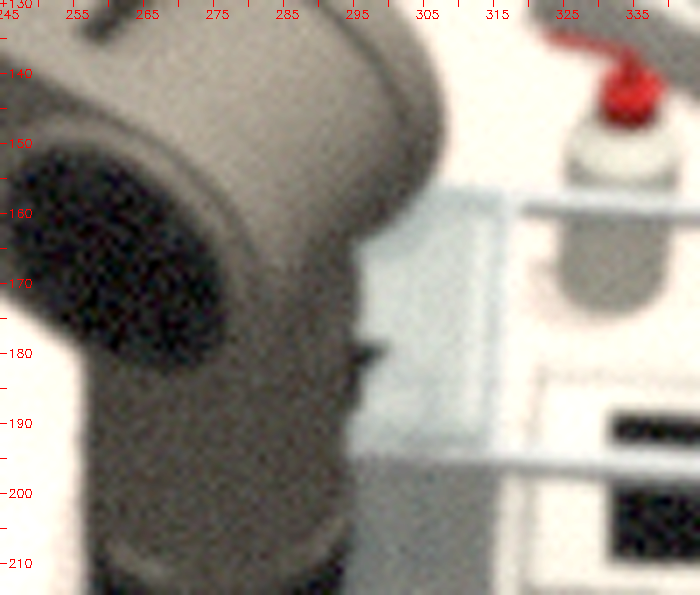

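View pics/t17.png

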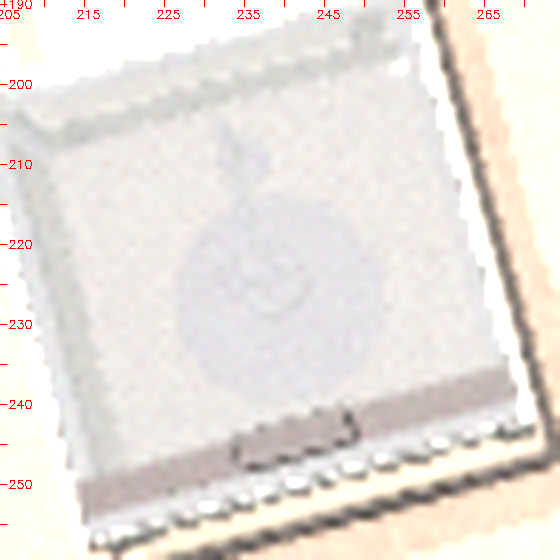

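Through the shut roof the top view shows the sinker's round body at about (238,225), under the hook. The roof's front edge lies at the front rim. Handing in.

```bash
python3 -c "
from h import *
t=load('top13');print(proj(t,[.5248,.1663,.105]),proj(t,[.5248,.1663,.19]))
from workcell import hand_in; print(hand_in())"
```

```text
[[237.47992844 223.58405519]] [[235.26557412 221.08533106]]
the job is handed in; nothing more can be done
None
```

I opened the roof to its stop, hung the sinker on the hook, slid the roof shut again and handed the job in at about 25 s. `hand_in()` reports no verdict, so the result rests on the checks below.

- **Opening:** The handle moved 145 mm from about 5 mm ajar, and the force then rose to 14 N at the stop. The camera put the handle at 70 mm of the balance, its fully open position.
- **Hanging:** The loop passed over the tip with no contact force. It seated with the tool at z = 0.160 m, against 0.1603 m predicted. After release the scene picture showed the sinker upright over the seat.
- **Shutting:** The roof travelled 150 mm to its shut stop, again at about 14 N. Through the shut roof the sinker's body is seen at about (238,225), against (237.5,223.6) predicted.
- **Bystanders:** Those visible in the last full top picture look unmoved. The arm hid one of the small weights, the beaker in part, and the amber bottle there.
- **Limits of the checks:** I could not check the last scene picture for the sinker, because the arm blocked that view. While the handle was pinched, the tool showed 5 to 16 N upward, probably from the fingertips on the roof or handle. No unexpected force showed near the frame or glass walls, but I read forces only at the end of each move.

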